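Rock the angle gauge on the stud to its mark and hold it

ROBOT

A 6-joint arm with a two-finger parallel gripper is mounted at the origin on a cart in front of the work surface, level with it; the furniture and walls round the work are solid. World frame = base frame: x ahead of the robot, y to its left, z up, the work surface at z = 0. Lengths are in m, angles in degrees, forces in N, time in s.
With the tool pointing down it reaches from about 0.4 to 0.825 m from the base axis. Payload 7 kg.
Tool frame: the origin (TCP) lies at the very end of the fingers, on their centre line; the grasp point (between the pads) lies 19 mm behind it; z points along the fingers, y is the line along which they close (so a half turn about z gives the same grasp; the last joint's range is limited). The gripper opens to 88 mm and grips with 3 to 60 N. Pads are 19 mm wide; open, the fingers measure 130 mm over their backs; the gripper's body (78 mm by 193 mm) begins 47 mm behind the grasp point.
Start: joints at [92.137, 20.546, 0.682, 0, -70.136, -16.507], TCP at [0.168, 0.654, 0.227] pointing down, gripper open.
Joint ranges: [-176.03, 176.03], [-82.01, 121.73], [-58.28, 71.71], [-173.87, 95.51], [-174.79, -0.11], [-173.66, 173.66]. Speed limits (degrees/s): [136.94, 136.94, 172.46, 180, 180, 180].

INTERFACE

Orientations are given as [roll, pitch, yaw] about the fixed x, y, z axes, in that order (R = Rz(yaw) Ry(pitch) Rx(roll)).
In Python, from plant import r gives the robot as it stands. The module is installed in compiled form; this text tells all that it offers.
- The arm moves only by the tool jog_arm, never from a script. Its arguments are lists of equal length, an entry for each row: "travel": the shift along the tool's x, y, z each as a share of 50 cm, from -1 to 1, a list of three; "dr": the turn, a rotation vector about the tool's x, y, z each as a share of 360 degrees, from -1 to 1, a list of three; "claw": the opening, from 0 (shut) to 1 (fully open). A call has exactly 10 rows; each row is the pose to reach, as a shift and turn from the pose commanded when the call began, along the tool's axes at that moment, turning the shorter way round; what a row does not reach only later rows make up. A row lasts 1/8 s, in which the tool goes at most 62.5 mm and 10.7 degrees, less where a joint would pass 70% of its speed; a pose out of reach is approached as far as the arm can. A call with a number of a shift or a turn outside -1 to 1 is refused whole. A call with a gripper value outside its range is refused whole. The fingers move at their own pace and stop on an object; "newtons" is the grip in N (left out, the last holds). Time passes only in rows, so rows that repeat a pose let the fingers close, or fill a call up. It gives the time, the measured TCP pose, the force, the opening and the grip force at its end, in the units of the state.
- r.get_state(): the state, without advancing time (a new reading comes with each control period).
- r.capture(name): name is "side" or "top" or "wrist"; returns a dict with "pixels" (384x512x3 uint8, red, green, blue), "range_z" (384x512 float32, m along the optical axis (not along the pixel's ray), 0 where there is no reading), "fx", "fy", "cx", "cy" (pixels), "position" and "attitude" of the camera in the world; the wrist camera has in their place "hand_eye" (4x4, takes a point from camera to tool coordinates, whose origin is the TCP and whose axes are the flange's). Camera axes: x right, y up, looking along -z (the intrinsics and any distortion apply to the point x, -y, -z); pixel columns grow to the right and rows downward; lengths in m; the calibration is good to about 2 mm. The wrist camera is an equidistant fisheye: a pixel r from the principal point sees the ray r / f radians off the axis. A picture is of the moment at which its call begins: read the wrist's pose just before it.
- r.close_job(): hands the job in; it is judged then, once.
Trained networks look in the newest picture that a camera, given by its name, has taken for a name from the list of things; names that differ only in an ending like _2 or _b are one class to them, and where a whole thing is asked for, a point or a joint stands for the part that bears it (a point fixed in the world has none). Each returns a list of dicts, best first, with "conf" (0 to 1); they miss things now and then, are a little off and sometimes report something else, mostly with a low value. They report only what shows in the picture. A call takes as long as a camera call. They do not tell look-alikes from the thing itself.
- r.boxes_of(name, camera): "extent" ([left, top, right, bottom] in pixels, round what is visible of it).
- r.regions_of(name, camera): "pixels" (384x512 bool, what is visible of it) and "extent" ([left, top, right, bottom] in pixels, round what is visible of it).
- r.tip_of(name, camera): "at" ([column, row] in pixels: a listed point, or the origin of a listed thing).
The state is a dict: "time_s": time; "joints": joint angles; "qd": joint speeds; "joint_torque": joint torques, N m; "tcp_pos": TCP position; "eef_rot": TCP orientation; "contact_force": force on the tool from outside, world axes, zero at the start; "moment": the same for the moment, N m; "gripper_width": finger opening in m; "gripper_force": force on a finger pad.
Only numpy, scipy, OpenCV 4.12 (cv2) and the standard library are available. Lean on these libraries where they do the work, as an engineer would, in place of code of your own. Each camera call takes 0.05 s, during which the arm holds its last target. There are 200 camera calls.

TASK

The slope of a lamp panel is to be copied from the angle gauge. Pick the gauge up by its grip, set it down upright with the middle of its foot on the round head of the stud in the joist offcut, and then, keeping it on the stud with light pressure, rock it over sideways until its swinging pointer settles on the marker tab at the dial's rim. Finish while holding it like that, still in the gripper and still on the stud with the pointer at rest on the tab; leave the other things on the bench where they are.

Things in the scene. Friction and masses are not known exactly. Their poses are not given: they have to be found in the camera images.
- gauge_grip (a point): Centre of the angle gauge's grip: a black upright block 16 mm thick (along x), 42 mm wide (along y), 50 mm high, on top of the gauge. The point is 136 mm above the underside of the gauge's foot and 2 mm behind its middle. Axes: x square to the dial, out of its back; y along the width; z up. The dial faces -x, toward the robot within 0.5 rad at the start. Grasp along x.
- gauge_foot (a point): Middle of the underside of the gauge's foot, 136 mm below gauge_grip; same axes.
- pointer (a joint): Angle (rad) of the gauge's pointer, a free pendulum 38 mm long hung from the middle of the dial, 64 mm above the foot's underside. 0 = points at the foot; positive = tip nearer the gauge's +y side. It hangs plumb, so it equals the lean of the gauge's top toward the gauge's +y side. After a movement it swings at 3 to 4 Hz and settles within about 2 s. It cannot be touched.
- mark (a joint): Angle (rad) of the small brass marker tab (5 mm wide, centred 44 mm from the dial's middle, on its rim), counted like the pointer. It stays where it was set, between 0.17 and 0.42. The pointer is on the tab when the two values agree (within 0.06).
- pointer_tip (a point): Tip of the pointer, 38 mm from its pivot; its frame turns with the pointer (z from the tip toward the pivot).
- mark_tab (a point): Inner end of the marker tab, 40 mm from the dial's middle; its frame turns with the tab (z toward the dial's middle).
- stud_top (a point): Top of the round steel head (29 mm diameter) of the sprung stud that stands upright in the joist offcut, 78.5 mm above the bench when not pressed. The gauge cannot stand on it by itself. The point goes down with the stud when it is pressed.
- offcut: Fixed block of timber joist, 70 x 95 x 42 mm, the stud in its middle; origin at the centre of its underside, y along its length.
- gauge: The whole loose angle gauge, about 0.28 kg, 158 mm tall: aluminium foot 34 deep x 70 wide x 12 mm high with a flat underside, above it an upright round white dial of 96 mm diameter, 14 mm thick, and the grip on top (108 to 158 mm up). Origin in the middle of the underside, axes as gauge_grip. It starts standing upright on the bench.
- stud: The sprung stud; origin on its axis 34 mm below its top, z up. It can be pressed straight down by 12 mm to a stop: the spring needs 1.8 N to start, then 0.6 N per mm; it springs back.
- oil_dropper: Bystander: upright dropper bottle with a red spout, 29 mm across, 90 mm tall. Origin under its centre.
- pin_tub: Bystander: clear round tub of nails, 52 mm across, 26 mm high. Origin under its centre.
- glass_cutter: Bystander: pencil-shaped cutter lying flat, 141 mm long, 13 mm thick. Origin under its centre.
Mind the look-alikes: they are no part of the job. There is more than one size of the gauge; the one meant has the size given above.

How it is judged:
By the outcome, as a careful person would: the job done as asked, in the order asked, and still so for the second after the job is handed in, while the arm keeps its last pose, push and grip.
It also fails if it takes over 48 s, if anything falls off the work surface, if the arm or the gripper's body presses on something with over 40 N, if the wrist force passes 120 N, or if a joint passes its speed limit or range.

## Working session

There is one attempt and no reset: what is moved stays moved. The work goes in short steps, Python scripts to look and compute and a tool call to move; the robot and the scene stay as the last step left them, time stands still between calls to the robot, and variables do not carry over. Pictures are saved under pics/ and viewed, at most 10 in all, crops included, and the job is handed in when it is done.

Besides the shell and the picture viewer there is one more tool, called after "Request:" as name(argument=value, ...), one argument or row to a line, values as JSON. jog_arm: Moves the arm, as the interface text tells. Its arguments: {"type":"object","properties":{"travel":{"type":"array"},"dr":{"type":"array"},"claw":{"type":"array"},"newtons":{"type":"number"}},"required":["travel","dr","claw"]}

```bash
mkdir -p pics
cat > h.py <<'E'
import numpy as np, cv2
from scipy.spatial.transform import Rotation as R
from plant import r
def rot(a):
    a=np.array(a,float)
    if a.shape==(3,3): return a
    if a.size==4: return R.from_quat(a).as_matrix()
    return R.from_euler('xyz',a,degrees=True).as_matrix()
def cloud(c):
    z=c['range_z']; v,u=np.mgrid[0:384,0:512]
    p=np.stack([(u-c['cx'])/c['fx']*z,-(v-c['cy'])/c['fy']*z,-z],-1)
    return p@rot(c['attitude']).T+np.array(c['position'])
def save(c,n,crop=None,s=1):
    im=c['pixels'][:,:,::-1]
    if crop: l,t,rr,b=crop; im=im[t:b,l:rr]
    cv2.imwrite('pics/'+n,cv2.resize(im,None,fx=s,fy=s,interpolation=cv2.INTER_CUBIC))
E
python3 - <<'E'
from h import *
print(r.get_state())
for n in ('side','top'):
    c=r.capture(n); save(c,n+'0.png',None,1.5); print(n,c['position'],c['attitude'],c['fx'],c['cx'],c['cy'],[k for k in c])
    P=cloud(c); np.save(n+'.npy',P)
    for t in ('gauge_grip','gauge_foot','stud_top','pointer_tip','mark_tab','offcut','oil_dropper','pin_tub','glass_cutter'):
        for d in r.tip_of(t,n):
            u,v=np.round(d['at']).astype(int); 
            print(t,d['conf'],(u,v),P[min(max(v,0),383),min(max(u,0),511)].round(3))
    for d in r.regions_of('gauge',n):
        q=P[d['pixels']]; print('gauge',d['conf'],d['extent'],np.nanpercentile(q,[3,50,97],axis=0).round(3).tolist())
E
```

```text
{'time_s': 0.0, 'joints': array([ 9.21392895e+01,  2.05930394e+01,  6.33846086e-01, -2.08020627e-02,
       -7.01358561e+01, -1.65076326e+01]), 'qd': array([ 0.05231938, -0.03453475, -0.06639458, -0.01634585, -0.03773288,
        0.09684327]), 'joint_torque': array([-8.07803626e-04, -5.82713842e+01,  2.93068850e+01,  6.99778005e+00,
        7.14774389e-03, -1.51418249e-04]), 'tcp_pos': array([0.16739656, 0.65340708, 0.22560299]), 'eef_rot': array([ 1.79903311e+02, -8.26128096e-03, -1.43754208e+01]), 'contact_force': array([ 0.14429189,  0.18746245, -0.01979401]), 'moment': array([0.01512028, 0.01549587, 0.02060161]), 'gripper_force': 0.0, 'gripper_width': 0.08723517805495502}
side [ 0.38422411 -0.6626806   0.6099642 ] [ 54.49138517  -0.30566744 -15.25753997] 348.98004257927795 255.45127016544293 191.3362892585008 ['pixels', 'range_z', 'fx', 'fy', 'cx', 'cy', 'position', 'attitude']
gauge_grip 0.91 (np.int64(312), np.int64(208)) [ 0.687 -0.071  0.098]
gauge_foot 0.71 (np.int64(306), np.int64(233)) [ 0.681 -0.068  0.017]
gauge_foot 0.62 (np.int64(241), np.int64(318)) [ 0.467 -0.267  0.
[... 1174 characters left out ...]
014]
gauge_foot 0.84 (np.int64(270), np.int64(155)) [ 0.676 -0.047  0.056]
gauge_foot 0.8 (np.int64(355), np.int64(241)) [ 0.478 -0.246  0.012]
stud_top 0.47 (np.int64(144), np.int64(199)) [0.57  0.238 0.075]
offcut 0.96 (np.int64(145), np.int64(207)) [0.553 0.236 0.07 ]
oil_dropper 0.63 (np.int64(265), np.int64(248)) [ 0.459 -0.032  0.073]
pin_tub 0.76 (np.int64(250), np.int64(266)) [0.422 0.001 0.012]
glass_cutter 0.82 (np.int64(246), np.int64(230)) [0.505 0.01  0.013]
gauge 0.86 [340.8, 229.5, 387.9, 256.6] [[0.446, -0.288, 0.002], [0.467, -0.244, 0.092], [0.494, -0.214, 0.161]]
gauge 0.78 [258.2, 141.7, 289.1, 164.3] [[0.672, -0.084, 0.007], [0.68, -0.056, 0.061], [0.691, -0.028, 0.113]]
```

Run:
```python
from h import *
P=np.load('top.npy')
g=(P[...,2]>.148)&(P[...,2]<.17)&(abs(P[...,0]-.47)<.06)&(abs(P[...,1]+.25)<.07)
q=P[g][:,:2]; print(len(q),q.min(0),q.max(0),cv2.minAreaRect((q*1000).astype(np.float32)),np.median(P[g][:,2]))
for n in ('top','side'):
    P=np.load(n+'.npy')
    for lo,hi in((.07,.085),(.035,.05)):
        g=(P[...,2]>lo)&(P[...,2]<hi)&(abs(P[...,0]-.565)<.08)&(abs(P[...,1]-.235)<.09)
        q=P[g][:,:2]
        if len(q)>5: print(n,lo,len(q),q.mean(0),cv2.minAreaRect((q*1000).astype(np.float32)),np.median(P[g][:,2]))
    for nm in ('gauge',):
      P2=P
      m=(P2[...,2]>.02)&(P2[...,2]<.145)&(abs(P2[...,0]-.47)<.06)&(abs(P2[...,1]+.25)<.07)
      q=P2[m][:,:2];print(n,'body',len(q),cv2.minAreaRect((q*1000).astype(np.float32)))
c=r.capture('side'); save(c,'s1.png',(200,235,290,355),6)
```

```text
170 [ 0.45733513 -0.27596001] [ 0.48574693 -0.23377589] ((471.1424255371094, -254.7263641357422), (15.98039722442627, 41.81508255004883), 22.74947738647461) 0.1582411202693122
top 0.07 114 [0.56302921 0.24149029] ((562.5640258789062, 241.3550567626953), (25.082687377929688, 24.595504760742188), 1.581107497215271) 0.07548222591925446
top 0.035 1135 [0.56224509 0.24144654] ((563.725830078125, 242.72805786132812), (70.98432922363281, 94.90512084960938), 32.23017120361328) 0.042362995860167674
top body 198 ((468.498779296875, -255.80563354492188), (21.996166229248047, 94.17652893066406), 23.29828643798828)
side 0.07 41 [0.56254529 0.23709517] ((561.8353881835938, 238.47105407714844), (22.987804412841797, 23.463077545166016), 50.02813720703125) 0.07543904108301769
side 0.035 381 [0.56220885 0.23128566] ((563.7566528320312, 239.08448791503906), (69.45573425292969, 94.78376770019531), 32.30570983886719) 0.04242453521176315
side body 1272 ((468.64959716796875, -258.13037109375), (19.2189998626709, 95.45266723632812), 26.82562255859375)
```

View pics/top0.png

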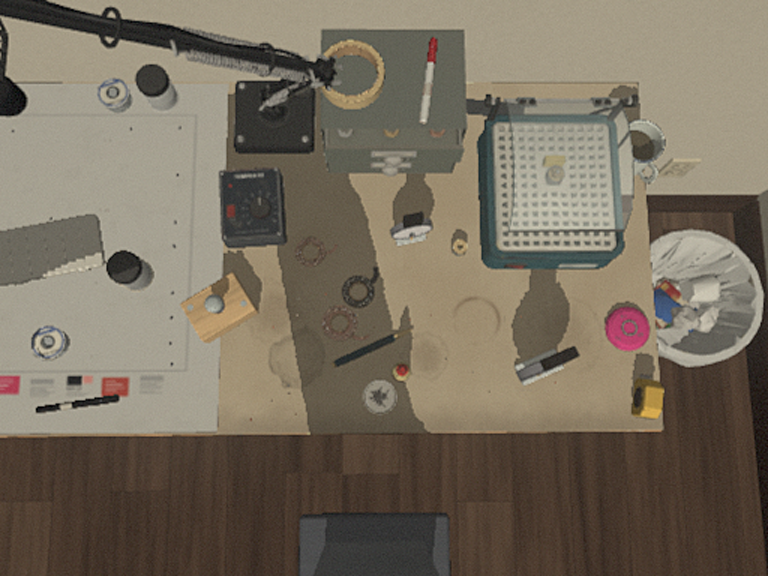

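View pics/side0.png

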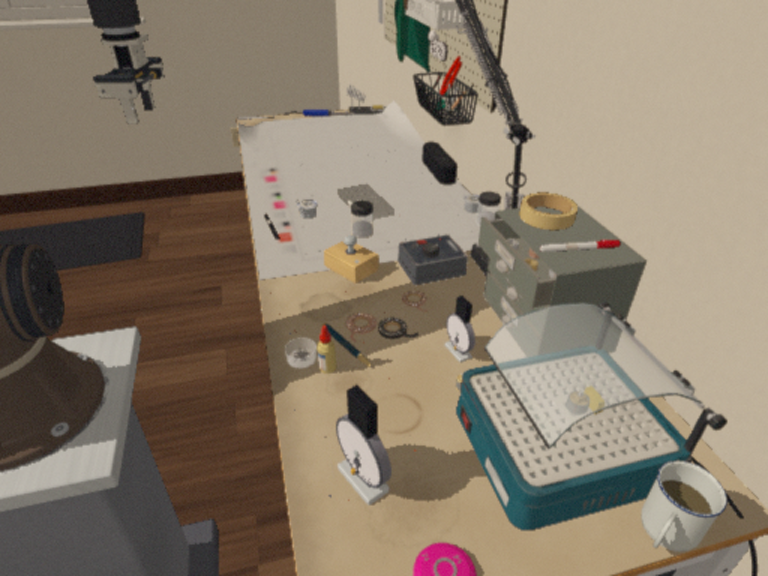

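Top view: tall gauge near (363,242), small look-alike gauge near (273,153), offcut with stud at (145,205). Side view: the tall gauge at (242,300) (measured 158 mm high) and the small one at (307,222) (112 mm high). Choice: the tall one at (0.471, -0.255); close crop next.

View pics/s1.png

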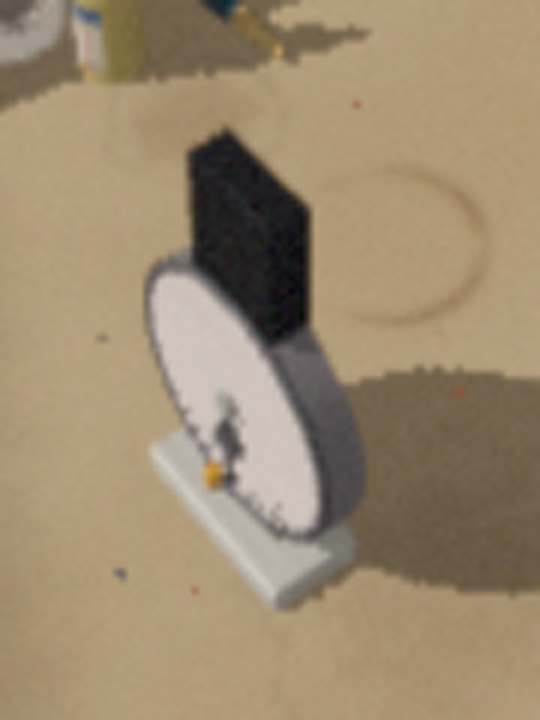

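Run:
```python
from h import *
A=np.concatenate([np.load(n+'.npy').reshape(-1,3) for n in('side','top')])
for y in np.arange(-.4,.45,.1):
  print(round(y,2),[(round(x,2),A[(abs(A[:,0]-x)<.025)&(abs(A[:,1]-y)<.05)][:,2].max(initial=-1).round(2)) for x in np.arange(.4,.75,.05)])
```

```text
-0.4 [(np.float64(0.4), np.float64(0.06)), (np.float64(0.45), np.float64(0.06)), (np.float64(0.5), np.float64(0.02)), (np.float64(0.55), np.float64(0.02)), (np.float64(0.6), np.float64(0.01)), (np.float64(0.65), np.float64(0.17)), (np.float64(0.7), np.float64(0.19))]
-0.3 [(np.float64(0.4), np.float64(0.01)), (np.float64(0.45), np.float64(0.16)), (np.float64(0.5), np.float64(0.16)), (np.float64(0.55), np.float64(0.01)), (np.float64(0.6), np.float64(0.01)), (np.float64(0.65), np.float64(0.17)), (np.float64(0.7), np.float64(0.19))]
-0.2 [(np.float64(0.4), np.float64(0.01)), (np.float64(0.45), np.float64(0.16)), (np.float64(0.5), np.float64(0.16)), (np.float64(0.55), np.float64(0.01)), (np.float64(0.6), np.float64(0.04)), (np.float64(0.65), np.float64(0.17)), (np.float64(0.7), np.float64(0.19))]
-0.1 [(np.float64(0.4), np.float64(0.01)), (np.float64(0.45), np.float64(0.06)), (np.float64(0.5), np.float64(0.01)), (np.float64(0.55), np.float64(0.01)), (np.float64(0.6), np.float64(0.01)), (np.float64(0.65), np.float64(0.03)), (np.float64(0.7), np.float64(0.12))]
-0.0 [(np.float64(0.4), np.f
[... 606 characters left out ...]
.float64(0.05)), (np.float64(0.55), np.float64(0.08)), (np.float64(0.6), np.float64(0.07)), (np.float64(0.65), np.float64(0.06)), (np.float64(0.7), np.float64(0.08))]
0.3 [(np.float64(0.4), np.float64(0.01)), (np.float64(0.45), np.float64(0.01)), (np.float64(0.5), np.float64(0.05)), (np.float64(0.55), np.float64(0.08)), (np.float64(0.6), np.float64(0.05)), (np.float64(0.65), np.float64(0.01)), (np.float64(0.7), np.float64(0.61))]
0.4 [(np.float64(0.4), np.float64(0.02)), (np.float64(0.45), np.float64(0.02)), (np.float64(0.5), np.float64(0.01)), (np.float64(0.55), np.float64(0.01)), (np.float64(0.6), np.float64(0.08)), (np.float64(0.65), np.float64(0.08)), (np.float64(0.7), np.float64(0.03))]
```

The crop shows the tall gauge: black grip (250,240), white dial, pointer tip (225,440), brass tab at (212,473) on its left (+y) side. The area round it is clear.

```bash
cat >> h.py <<'E'
def plan(p0,e0,p1,e1):
    A=rot(e0);B=rot(e1)
    print('travel',(A.T@(np.array(p1)-p0)/.5).round(4).tolist(),'dr',(R.from_matrix(A.T@B).as_rotvec(degrees=True)/360).round(4).tolist())
def after(p0,e0,t,d):
    A=R.from_matrix(rot(e0)); return np.array(p0)+A.apply(np.array(t)*.5),(A*R.from_rotvec(np.array(d)*360,degrees=True)).as_euler('xyz',degrees=True)
E
python3 - <<'E'
from h import *
p0=[.168,.654,.227];e0=[180,0,-14.37]
plan(p0,e0,[.52,.2,.26],[180,0,-40]); plan([.52,.2,.26],[180,0,-40],[.471,-.255,.25],[180,0,-67])
E
```

```text
travel [0.9073, 0.7049, -0.066] dr [0.0, -0.0, 0.0712]
travel [0.5099, 0.7601, 0.02] dr [-0.0, -0.0, 0.075]
```

Request:
jog_arm(
  travel=[
    [0.907,0.705,-0.066],
    [0.907,0.705,-0.066],
    [0.907,0.705,-0.066],
    [0.907,0.705,-0.066],
    [0.907,0.705,-0.066],
    [0.907,0.705,-0.066],
    [0.907,0.705,-0.066],
    [0.907,0.705,-0.066],
    [0.907,0.705,-0.066],
    [0.907,0.705,-0.066],
  ],
  dr=[
    [0,0,0.071],
    [0,0,0.071],
    [0,0,0.071],
    [0,0,0.071],
    [0,0,0.071],
    [0,0,0.071],
    [0,0,0.071],
    [0,0,0.071],
    [0,0,0.071],
    [0,0,0.071],
  ],
  claw=[1,1,1,1,1,1,1,1,1,1],
)

```text
time_s: 2.4
tcp_pos: [0.521, 0.197, 0.2598]
eef_rot: [-180.0, -0.0, -40.1]
contact_force: [-0.4, 0.5, -0.0]
gripper_width: 0.0873
gripper_force: 0.0
```

Request:
jog_arm(
  travel=[
    [0.51,0.76,0.02],
    [0.51,0.76,0.02],
    [0.51,0.76,0.02],
    [0.51,0.76,0.02],
    [0.51,0.76,0.02],
    [0.51,0.76,0.02],
    [0.51,0.76,0.02],
    [0.51,0.76,0.02],
    [0.51,0.76,0.02],
    [0.51,0.76,0.02],
  ],
  dr=[
    [0,0,0.075],
    [0,0,0.075],
    [0,0,0.075],
    [0,0,0.075],
    [0,0,0.075],
    [0,0,0.075],
    [0,0,0.075],
    [0,0,0.075],
    [0,0,0.075],
    [0,0,0.075],
  ],
  claw=[1,1,1,1,1,1,1,1,1,1],
)

```text
time_s: 3.65
tcp_pos: [0.4712, -0.2545, 0.2496]
eef_rot: [-180.0, 0.0, -66.9]
contact_force: [-0.3, 0.1, -0.7]
gripper_width: 0.0875
gripper_force: 0.0
```

```bash
cat >> h.py <<'E'
def wcloud():
    s=r.get_state(); c=r.capture('wrist'); z=c['range_z'].astype(float); v,u=np.mgrid[0:384,0:512]
    a=(u-c['cx'])/c['fx']; b=(v-c['cy'])/c['fy']; th=np.hypot(a,b); k=np.tan(np.minimum(th,1.5))/np.maximum(th,1e-9)
    p=np.stack([a*k*z,-b*k*z,-z],-1); H=np.array(c['hand_eye'])
    P=(p@H[:3,:3].T+H[:3,3])@rot(s['eef_rot']).T+s['tcp_pos']; P[z<=0]=np.nan
    return c,P,s
E
python3 - <<'E'
from h import *
c,P,s=wcloud(); print(s['tcp_pos'],c['hand_eye'])
save(c,'w1.png',None,1.2)
g=(P[...,2]>.145)&(P[...,2]<.17)&(np.hypot(P[...,0]-.47,P[...,1]+.25)<.06)
q=P[g]; print(len(q),np.median(q[:,2]),cv2.minAreaRect((q[:,:2]*1000).astype(np.float32)))
g=(P[...,2]>.02)&(P[...,2]<.145)&(np.hypot(P[...,0]-.47,P[...,1]+.25)<.08)
q=P[g]; print(len(q),cv2.minAreaRect((q[:,:2]*1000).astype(np.float32)))
E
```

```text
[ 0.4711906  -0.2544743   0.24957553] [[ 4.01168120e-04  9.54901155e-01  2.96923597e-01  7.99040246e-02]
 [ 9.99999844e-01 -2.67965831e-04 -4.89308282e-04  8.46274696e-04]
 [-3.87675665e-04  2.96923747e-01 -9.54901114e-01 -1.56734238e-01]
 [ 0.00000000e+00  0.00000000e+00  0.00000000e+00  1.00000000e+00]]
864 0.15620702815612386 ((471.2142028808594, -255.3356170654297), (16.249011993408203, 41.998992919921875), 22.776172637939453)
643 ((473.2516784667969, -264.37744140625), (19.070903778076172, 77.1576156616211), 25.195789337158203)
```

View pics/w1.png

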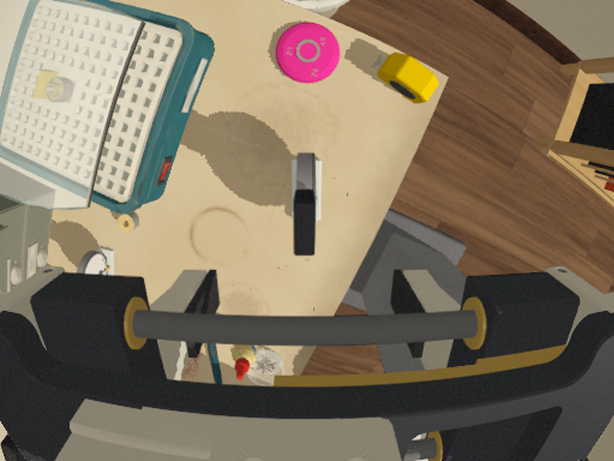

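The wrist view shows the grip at (305,210), square and central between the fingers (at x≈205 and 405); nothing in the way.

Request:
jog_arm(
  travel=[
    [0,0,0.1],
    [0,0,0.2],
    [0,0,0.264],
    [0,0,0.264],
    [0,0,0.264],
    [0,0,0.264],
    [0,0,0.264],
    [0,0,0.264],
    [0,0,0.264],
    [0,0,0.264],
  ],
  dr=[
    [0,0,0],
    [0,0,0],
    [0,0,0],
    [0,0,0],
    [0,0,0],
    [0,0,0],
    [0,0,0],
    [0,0,0],
    [0,0,0],
    [0,0,0],
  ],
  claw=[1,1,1,1,0,0,0,0,0,0],
  newtons=35,
)

```text
time_s: 4.95
tcp_pos: [0.471, -0.2553, 0.1176]
eef_rot: [-180.0, -0.0, -66.9]
contact_force: [-0.7, -0.0, -0.9]
gripper_width: 0.0334
gripper_force: 0.0
```

Request:
jog_arm(
  travel=[
    [0,0,0],
    [0,0,0],
    [0,0,0],
    [0,0,-0.04],
    [0,0,-0.14],
    [0,0,-0.22],
    [0,0,-0.24],
    [0,0,-0.24],
    [0,0,-0.24],
    [0,0,-0.24],
  ],
  dr=[
    [0,0,0],
    [0,0,0],
    [0,0,0],
    [0,0,0],
    [0,0,-0.03],
    [0,0,-0.06],
    [0,0,-0.09],
    [0,0,-0.12],
    [0,0,-0.14],
    [0,0,-0.14],
  ],
  claw=[0,0,0,0,0,0,0,0,0,0],
)

```text
time_s: 6.2
tcp_pos: [0.4704, -0.255, 0.2369]
eef_rot: [-180.0, 0.1, -16.6]
contact_force: [-0.2, -0.2, -4.5]
gripper_width: 0.0156
gripper_force: 35.0
```

Run:
```python
from h import *
c=r.capture('side'); s=r.get_state(); print(s['tcp_pos'],s['eef_rot'],s['gripper_width'],s['contact_force'])
for d in r.boxes_of('gauge','side'): print(d)
for n in('pointer_tip','mark_tab','gauge_foot','gauge_grip'): print(n,r.tip_of(n,'side'))
P=cloud(c); np.save('lift.npy',P); np.save('liftpx.npy',c['pixels'])
b=r.boxes_of('gauge','side')[0]['extent']; l,t,rr,bb=[int(x) for x in b]
print(l,t); save(c,'s2.png',(l-5,t-5,rr+5,bb+5),5)
```

```text
[ 0.47054901 -0.25503545  0.2369581 ] [-1.79990646e+02  7.27744464e-02 -1.67079187e+01] 0.016101135852947736 [-0.29161406  0.2163345  -3.5891447 ]
{'extent': [211.0, 233.9, 266.4, 293.3], 'conf': 0.93}
{'extent': [300.2, 198.9, 317.8, 241.0], 'conf': 0.7}
pointer_tip [{'at': [240.7, 272.5], 'conf': 0.42}]
mark_tab []
gauge_foot [{'at': [303.4, 233.3], 'conf': 0.85}, {'at': [239.7, 280.4], 'conf': 0.63}]
gauge_grip [{'at': [310.2, 206.0], 'conf': 0.63}, {'at': [240.3, 280.3], 'conf': 0.55}]
211 233
```

View pics/s2.png

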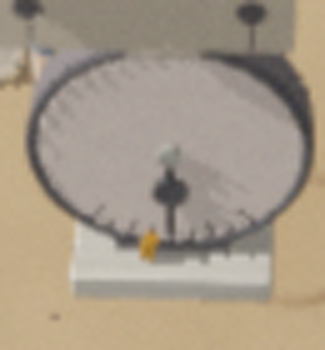

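The gauge is held upright; dial pivot at crop (168,155), pointer tip (170,240), brass tab (150,245), slightly to the left.

```bash
cat >> h.py <<'E'
def mark(c,tcp,e,off=0.0,crop=None):
    # gauge frame: tool x -> +-y, tool y -> gauge x ; z = -tool z
    T=rot(e); G=np.stack([T[:,1]*sg,0*T[:,0],-T[:,2]],1) if False else None
    gx=-T[:,1]; gz=-T[:,2]
    if gx@np.array([1,0,0])<-.2 or gx[1]<-.2: gx=-gx
    gy=np.cross(gz,gx); grip=np.array(tcp)+gz*.019+off*gz
    foot=grip-gz*.136-gx*.002; C=rot(c['attitude'])
    hsv=cv2.cvtColor(c['pixels'],cv2.COLOR_RGB2HSV)
    def proj(p):
        q=C.T@(p-c['position']); return np.array([c['cx']-c['fx']*q[0]/q[2],c['cy']+c['fy']*q[1]/q[2]])
    def onface(px,d=-.007):
        ray=C@np.array([(px[0]-c['cx'])/c['fx'],-(px[1]-c['cy'])/c['fy'],-1]); o=foot+gx*d
        t=gx@(o-c['position'])/(gx@ray); q=c['position']+t*ray-foot
        return gy@q,gz@q
    return foot,(gx,gy,gz),proj,onface,hsv
E
python3 - <<'E'
from h import *
s=r.get_state(); c=r.capture('side')
foot,(gx,gy,gz),proj,onf,hsv=mark(c,s['tcp_pos'],s['eef_rot'])
print('foot',foot,'gx',gx,'gy',gy)
ctr=foot+gz*.064-gx*.007; print('pivot px',proj(ctr), 'foot',proj(foot-gx*.017))
a=(hsv[...,1]>140)&(hsv[...,0]>12)&(hsv[...,0]<35)&(hsv[...,2]>110); v,u=np.nonzero(a); k=(abs(u-238)<15)&(abs(v-275)<15)
print(k.sum(),u[k],v[k]); px=(u[k].mean(),v[k].mean())
# dial white region centre
w=(hsv[...,1]<40)&(hsv[...,2]>120); 
for d in(-.007,-.009):
  y,z=onf(px,d); print('tab',px,y,z,np.arctan2(y,.064-z),np.hypot(y,.064-z))
for q in((206+168/5,228+155/5),(206+170/5,228+238/5)): print('pv/tip',q,onf(q))
E
```

```text
foot [ 0.47037188 -0.25711302  0.12046447] gx [2.85468199e-01 9.58388181e-01 4.27951014e-05] gy [-9.58388164e-01  2.85468185e-01  2.04973963e-04]
pivot px [239.74025947 257.65265693] foot [240.15438145 287.7513558 ]
11 [236 235 236 237 235 236 237 235 236 235 236] [274 275 275 275 276 276 276 277 277 278 278]
tab (np.float64(235.8181818181818), np.float64(276.09090909090907)) 0.007747795870430979 0.018341504821421706 0.1680889730576553 0.04631119219823784
tab (np.float64(235.8181818181818), np.float64(276.09090909090907)) 0.00754663980326671 0.02066110117455795 0.17240223043135494 0.04399104367620927
pv/tip (239.6, 259.0) (np.float64(0.0002992806244103741), np.float64(0.06080752481911917))
pv/tip (240.0, 275.6) (np.float64(0.000461109600369786), np.float64(0.0198400241265967))
```

Request:
jog_arm(
  travel=[
    [0,0,0],
    [0,0,0],
    [0,0,0],
    [0,0,0],
    [0,0,0],
    [0,0,0],
    [0,0,0],
    [0,0,0],
    [0,0,0],
    [0,0,0],
  ],
  dr=[
    [0,0.01,0],
    [0,0.02,0],
    [0,0.03,0],
    [0,0.03,0],
    [0,0.03,0],
    [0,0.03,0],
    [0,0.03,0],
    [0,0.03,0],
    [0,0.03,0],
    [0,0.03,0],
  ],
  claw=[0,0,0,0,0,0,0,0,0,0],
)

```text
time_s: 7.85
tcp_pos: [0.471, -0.2552, 0.2376]
eef_rot: [180.0, -10.8, -16.5]
contact_force: [-0.9, -0.3, -4.2]
gripper_width: 0.0158
gripper_force: 35.0
```

Request:
jog_arm(
  travel=[
    [0,0,0],
    [0,0,0],
    [0,0,0],
    [0,0,0],
    [0,0,0],
    [0,0,0],
    [0,0,0],
    [0,0,0],
    [0,0,0],
    [0,0,0],
  ],
  dr=[
    [0,0,0],
    [0,0,0],
    [0,0,0],
    [0,0,0],
    [0,0,0],
    [0,0,0],
    [0,0,0],
    [0,0,0],
    [0,0,0],
    [0,0,0],
  ],
  claw=[0,0,0,0,0,0,0,0,0,0],
)

```text
time_s: 9.1
tcp_pos: [0.471, -0.2552, 0.2376]
eef_rot: [180.0, -10.8, -16.5]
contact_force: [0.6, -0.7, -3.7]
gripper_width: 0.0158
gripper_force: 35.0
```

Run:
```python
from h import *
s=r.get_state(); c=r.capture('side'); print(s['time_s'],s['tcp_pos'],s['eef_rot'])
foot,(gx,gy,gz),proj,onf,hsv=mark(c,s['tcp_pos'],s['eef_rot'])
print('lean',np.arcsin(-gy[2]))
a=(hsv[...,1]>140)&(hsv[...,0]>12)&(hsv[...,0]<35)&(hsv[...,2]>110); v,u=np.nonzero(a)
pt=proj(foot+gz*.02-gx*.008); k=(abs(u-pt[0])<12)&(abs(v-pt[1])<12)
px=(u[k].mean(),v[k].mean()); y,z=onf(px,-.008); print(k.sum(),px,np.arctan2(y,.064-z),np.hypot(y,.064-z))
pv=proj(foot+gz*.064-gx*.008); L=int(pv[0])-30;T=int(pv[1])-25; print('pivot',pv,L,T)
save(c,'s3.png',(L,T,L+60,T+60),10)
```

```text
9.1 [ 0.47100897 -0.25523973  0.23756862] [179.99941583 -10.80039681 -16.5300333 ]
lean 0.18850248491451915
9 (np.float64(246.44444444444446), np.float64(276.22222222222223)) 0.17235722342686197 0.045277655678676774
pivot [245.73793195 257.78407711] 215 232
```

View pics/s3.png

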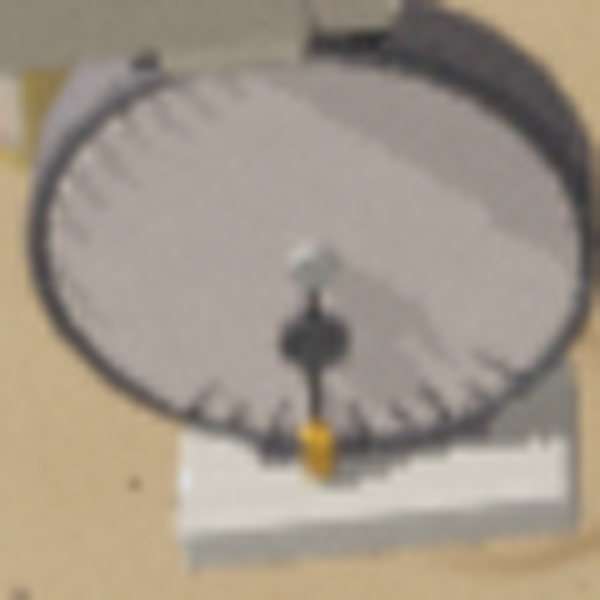

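The pointer (from (310,265) down to (315,425)) ends right on the brass tab at (318,450): lean 10.8° is right. Now carry to the stud, upright.

Run:
```python
from h import *
plan([.471,-.2552,.2376],[180,-10.8,-16.53],[.5636,.2434,.265],[180,0,-16.53])
```

```text
travel [-0.094, -1.0087, -0.0737] dr [0.0, -0.03, -0.0]
```

Request:
jog_arm(
  travel=[
    [0,0,-0.06],
    [-0.01,-0.1,-0.07],
    [-0.02,-0.22,-0.074],
    [-0.04,-0.34,-0.074],
    [-0.05,-0.46,-0.074],
    [-0.06,-0.58,-0.074],
    [-0.07,-0.7,-0.074],
    [-0.08,-0.82,-0.074],
    [-0.09,-0.92,-0.074],
    [-0.094,-1.0,-0.074],
  ],
  dr=[
    [0,0,0],
    [0,-0.005,0],
    [0,-0.01,0],
    [0,-0.015,0],
    [0,-0.02,0],
    [0,-0.025,0],
    [0,-0.03,0],
    [0,-0.03,0],
    [0,-0.03,0],
    [0,-0.03,0],
  ],
  claw=[0,0,0,0,0,0,0,0,0,0],
)

```text
time_s: 10.4
tcp_pos: [0.5627, 0.2416, 0.2648]
eef_rot: [-180.0, -0.0, -16.5]
contact_force: [1.0, 0.3, -2.3]
gripper_width: 0.0159
gripper_force: 35.0
```

Run:
```python
from h import *
c,P,s=wcloud(); print(s['time_s'],s['tcp_pos'],s['eef_rot'],s['contact_force'])
for lo,hi in((.035,.05),(.06,.085)):
    g=(P[...,2]>lo)&(P[...,2]<hi)&(abs(P[...,0]-.563)<.07)&(abs(P[...,1]-.24)<.07); q=P[g]
    print(len(q), cv2.minAreaRect((q[:,:2]*1000).astype(np.float32)) if len(q)>4 else '')
print(r.tip_of('stud_top','wrist'))
c=r.capture('top'); P=cloud(c)
g=(P[...,2]>.03)&(P[...,2]<.052)&(abs(P[...,0]-.563)<.07)&(abs(P[...,1]-.24)<.07); q=P[g]; print(len(q),cv2.minAreaRect((q[:,:2]*1000).astype(np.float32)) if len(q)>4 else '')
s=r.get_state();plan(s['tcp_pos'],s['eef_rot'],[.5636,.2434,.200],[180,0,-16.53])
```

```text
10.4 [0.56265305 0.24163313 0.26477236] [-1.79988797e+02 -5.88935194e-03 -1.64677777e+01] [ 0.99504673  0.25916211 -2.31739924]
2043 ((563.1727294921875, 243.76271057128906), (71.05531311035156, 95.2582778930664), 32.37861633300781)
0 
[]
491 ((551.353271484375, 234.55047607421875), (42.7357292175293, 95.18109893798828), 33.55398941040039)
travel [0.0008, -0.0047, 0.1282] dr [0.0001, 0.0001, 0.0004]
```

Request:
jog_arm(
  travel=[
    [0,-0.006,0.06],
    [0,-0.006,0.11],
    [0,-0.006,0.126],
    [0,-0.006,0.13],
    [0,-0.006,0.134],
    [0,-0.006,0.138],
    [0,-0.006,0.141],
    [0,-0.006,0.144],
    [0,-0.006,0.144],
    [0,-0.006,0.144],
  ],
  dr=[
    [0,0,0],
    [0,0,0],
    [0,0,0],
    [0,0,0],
    [0,0,0],
    [0,0,0],
    [0,0,0],
    [0,0,0],
    [0,0,0],
    [0,0,0],
  ],
  claw=[0,0,0,0,0,0,0,0,0,0],
)

```text
time_s: 11.8
tcp_pos: [0.5635, 0.2423, 0.1934]
eef_rot: [-180.0, -0.0, -16.5]
contact_force: [0.3, 1.0, -1.1]
gripper_width: 0.0156
gripper_force: 35.0
```

Run:
```python
from h import *
c=r.capture('side'); F=[]
for i in range(6): s=r.get_state(); F.append(s['contact_force']); r.capture('top')
s=r.get_state(); print(s['time_s'],s['tcp_pos'],s['eef_rot'],np.mean(F,0))
foot,(gx,gy,gz),proj,onf,hsv=mark(c,s['tcp_pos'],s['eef_rot']); print('foot',foot)
pv=proj(foot); L=int(pv[0])-30;T=int(pv[1])-35; print(L,T,pv); save(c,'s4.png',(L,T,L+60,T+60),10)
```

```text
12.15 [0.56339862 0.24220284 0.19322476] [-1.79978966e+02 -1.88578413e-02 -1.65280957e+01] [ 0.33519206  0.15748995 -0.80800382]
foot [0.56287878 0.2403157  0.07622404]
202 123 [232.96566681 158.61989244]
```

View pics/s4.png

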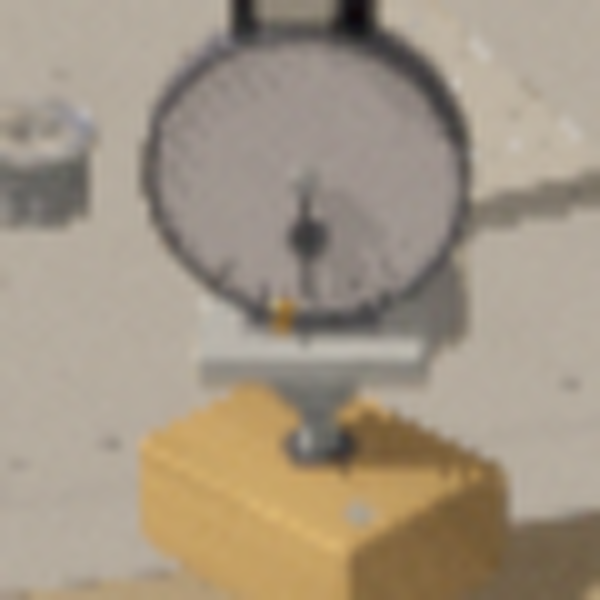

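The gauge stands upright on the stud: foot from (203,360) to (428,360), stud neck below at (318,430), centred; dial faces the camera with pointer at (308,295) and tab at (284,315). Stud pressed ~2–3 mm. Now rock it about the foot's middle.

Request:
jog_arm(
  travel=[
    [-0.0073,0,0.0003],
    [-0.0147,0,0.0008],
    [-0.022,0,0.0014],
    [-0.0293,0,0.0023],
    [-0.0366,0,0.0035],
    [-0.0438,0,0.0047],
    [-0.0438,0,0.0047],
    [-0.0438,0,0.0047],
    [-0.0438,0,0.0047],
    [-0.0438,0,0.0047],
  ],
  dr=[
    [0,0.005,0],
    [0,0.01,0],
    [0,0.015,0],
    [0,0.02,0],
    [0,0.025,0],
    [0,0.03,0],
    [0,0.03,0],
    [0,0.03,0],
    [0,0.03,0],
    [0,0.03,0],
  ],
  claw=[0,0,0,0,0,0,0,0,0,0],
)

```text
time_s: 13.4
tcp_pos: [0.5421, 0.2482, 0.1905]
eef_rot: [180.0, -10.8, -16.6]
contact_force: [-3.1, 0.7, -0.5]
gripper_width: 0.016
gripper_force: 35.0
```

Request:
jog_arm(
  travel=[
    [0,0,0],
    [0,0,0],
    [0,0,0],
    [0,0,0],
    [0,0,0],
    [0,0,0],
    [0,0,0],
    [0,0,0],
    [0,0,0],
    [0,0,0],
  ],
  dr=[
    [0,0,0],
    [0,0,0],
    [0,0,0],
    [0,0,0],
    [0,0,0],
    [0,0,0],
    [0,0,0],
    [0,0,0],
    [0,0,0],
    [0,0,0],
  ],
  claw=[0,0,0,0,0,0,0,0,0,0],
)

```text
time_s: 14.65
tcp_pos: [0.5422, 0.2483, 0.1907]
eef_rot: [180.0, -10.8, -16.5]
contact_force: [-2.7, 0.1, -1.4]
gripper_width: 0.0157
gripper_force: 35.0
```

Run:
```python
from h import *
F=[]
for i in range(16): F.append(r.get_state()['contact_force']); r.capture('top')
c=r.capture('side'); s=r.get_state(); print(s['time_s'],s['tcp_pos'],s['eef_rot'],np.mean(F,0),s['gripper_width'])
foot,(gx,gy,gz),proj,onf,hsv=mark(c,s['tcp_pos'],s['eef_rot']); print('foot',foot,'lean',np.arcsin(-gy[2]))
pv=proj(foot); L=int(pv[0])-30;T=int(pv[1])-35; print(L,T,pv); save(c,'s5.png',(L,T,L+60,T+60),10)
```

```text
15.5 [0.54221356 0.24833021 0.19075334] [179.9991792  -10.80065003 -16.52945808] [-2.75851894  0.04172352 -0.78510144] 0.015690832090114168
foot [0.5626629  0.24017344 0.07582601] lean 0.18850690438568032
202 123 [232.91012493 158.76604218]
```

View pics/s5.png

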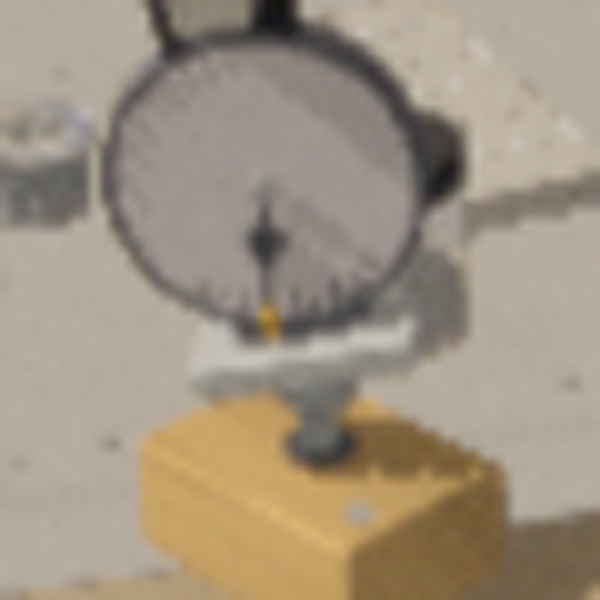

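The picture shows the leaning gauge with its foot on the stud head at (318,385) and the pointer (265,190)→(267,300) on the tab at (268,322). Handing in.

```bash
python3 -c "
from plant import r
print(r.close_job())"
```

```text
the job is handed in; nothing more can be done
None
```

I handed the job in at about 15.5 s: the tall gauge is still gripped, its foot on the stud with light pressure (about 3 N), leaning 10.8° with the pointer at rest on the marker tab; the verdict was not shown.

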